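# Prop the spring door of the curing cabinet and lift out the casting pan

## Robot

A 6-joint arm with a two-finger parallel gripper is mounted at the origin on the work surface. World frame = base frame: x ahead of the robot, y to its left, z up, the work surface at z = 0. Lengths are in mm, angles in rad, forces in N, time in s.
With the tool pointing down it reaches from about 375 to 975 mm from the base axis. Payload 3.8 kg.
Tool frame: the origin (TCP) lies at the very end of the fingers, on their centre line; the grasp point (between the pads) lies 19 mm behind it; z points along the fingers, y is the direction in which the jaws open and shut (so a half turn about z gives the same grasp; the last joint's range is limited). The gripper opens to 85 mm and grips with 20 to 120 N. Pads are 22 mm wide; open, the fingers measure 114 mm over their backs; the gripper's body (76 mm by 85 mm) begins 54 mm behind the grasp point. The pads swing forward as they close: fully open they stand 13 mm farther back than shut.
Start: joints at [-0.037, 0.264, 1.604, -0, 1.274, -0.037], TCP at [674.995, -0.002, 231.28] pointing down, gripper open.
Joint ranges: [-2.63, 2.63], [-0.94, 2.18], [0.31, 2.57], [-1.31, 4.45], [0, 2.66], [-2.55, 2.55]. Speed limits (rad/s): [2.57, 2.57, 3.14, 3.14, 3.14, 3.14].

## Interface

Orientations are given as a unit quaternion [w, x, y, z].
In Python, from workcell import readout, eyes, workorder gives the robot as it stands.
- The arm moves only by the shell command python3 -m pendant 'ROWS'. ROWS is JSON, a list of rows, each an object with "hand": the opening, from 0 (shut) to 1 (fully open); "delta_pos": the shift along the tool's x, y, z in mm, a list of three; "turn": the turn about the tool's z in degrees. A call has exactly 8 rows; each row is the pose to reach, as a shift and turn from the pose commanded when the call began, along the tool's axes at that moment; what a row does not reach only later rows make up. A row lasts 1/12 s, in which the tool goes at most 41.7 mm and 7.16 degrees, less where a joint would pass 70% of its speed; a pose out of reach is approached as far as the arm can. A call with a gripper value outside its range is refused whole. The fingers move at their own pace and stop on an object; the grip force is fixed at half the most. Time passes only in rows, so rows that repeat a pose let the fingers close, or fill a call up. It gives the time, the measured TCP pose, the force and the opening at its end, in the units of the state.
- readout.get_state(): the state, without advancing time (a new reading comes with each control period).
- eyes.grab_frame(name): name is "scene" or "side" or "wrist"; returns the picture (420x560x3 uint8, red, green, blue); there is no depth.
- eyes.camera_info(name): a dict with "intrinsics" (3x3 intrinsics, pixels), "origin" and "rotation" of the camera in the world. Camera axes: x right, y up, looking along -z (the intrinsics and any distortion apply to the point x, -y, -z); pixel columns grow to the right and rows downward; lengths in mm; the calibration is good to about 2 mm. A picture is of the moment at which its call begins: read the wrist's pose just before it. camera_info takes no time and is no camera call; for the wrist camera it gives the pose at the moment of the call.
- workorder.job_done(): hands the job in, once; it reports no verdict.
The state is a dict: "time_s": time; "joint_positions": joint angles; "qd": joint speeds; "joint_torque": joint torques, N m; "tool_pos": TCP position; "ee_rot": TCP orientation; "ft_force": force on the tool from outside, world axes, zero at the start; "moment": the same for the moment, N m; "width": opening from 0.0 (shut) to 1.0 (fully open).
Only numpy, scipy, OpenCV 4.12 (cv2) and the standard library are available. Lean on these libraries where they do the work, as an engineer would, in place of code of your own. Each camera call takes 0.05 s, during which the arm holds its last target.

## Task

Use the wooden wedge to pry open the spring-closing door of the small curing cabinet and leave it propped, at least 40 degrees open, by the wedge alone, set upright close to the hinge between the door and the cabinet's front. Then reach in, take the casting pan by its upright tab, bring it out through the doorway while keeping it level, and set it down gently in the middle of the cork mat. Leave the door propped and everything else on the bench where it is.

Things in the scene. Friction and masses are not known exactly. Their poses are not given: they have to be found in the camera images.
- cabinet: Low grey steel cabinet, fixed, 200 deep (its x) x 215 wide (y) x 110 mm high. Origin: middle of its front face, at bench level; x points from the front face back into the cabinet (away from the robot), y to the left. Inner floor 6 mm above the bench, no sill; roof 104 to 110 mm up. The front face, from left to right: plain panel, doorway, narrow post.
- left_panel (a point): Middle of the plain panel of the cabinet's front, 55 mm up, left of the doorway and behind the hinge side of the door: 90 mm wide, y = +107.5 to +17.5 mm in the cabinet's frame. The wedge's flat back rests against it.
- doorway (a point): Middle of the doorway in the front face, 55 mm up: 110 mm wide, y = +17.5 to -92.5 mm in the cabinet's frame, open from floor to roof; right of it a post 15 mm wide. Above it the roof has an open notch, centred on the doorway, 64 mm wide (y) and 100 mm deep from the front, over the pan's tab; the pan is wider than the notch, so it only comes out through the doorway.
- hinge (a point): On the door's vertical hinge axis, 55 mm up: 14 mm in front of the cabinet's face, level with its left side. The axis lies in the door's inner face.
- door (a joint): Door angle in rad: 0 closed, growing as it opens towards the robot, to 1.6. Grey panel 250 long x 10 thick, 2 to 108 mm above the bench. Closed, its inner face is 14 mm in front of the cabinet's and its free end stands 35 mm beyond the cabinet's right side, where it can be hooked or pried from behind. A light spring always closes it: 0.09 N m at 0, 0.15 N m at 0.9 rad.
- door_edge (a point): Middle of the door's free vertical edge, on its inner face, 55 mm above the bench, 250 mm from the hinge axis.
- wedge_rib (a point): Plywood wedge, about 0.4 kg, 105 mm high: base 50 mm high, on it a grip rib 40 long (x) x 18 thick (y) up to the top. Point: on the rib's middle, 80 mm above the underside; x to the thin end, z up. Base from here: x -25 (butt) to +55; flat back at y -42.5; other side at y +42.5 from x -25 to +10, then sloping to y -36.5 at x +55 (thin end, 6 mm).
- wedge_tip (a point): Middle of the wedge's thin end face, 25 mm above its underside; axes as wedge_rib. With the flat back along the cabinet's left front panel and this thin end almost up to the hinge (some 8 mm short), the wedge holds the door about 0.9 rad open.
- pan_center (a point): Square aluminium casting pan, about 0.22 kg, outside 76 x 76 x 30 mm high, open on top, four white castings fixed in it. Point: its middle, 15 mm above its underside; z up, -x towards the tab. At the start it stands on the cabinet's floor, tab towards the doorway.
- pan_tab (a point): Point on the pan's tab, an upright plate on its front wall, 36 wide (y) x 6 mm thick (x), top 93 mm above the pan's underside. Point: the plate's middle, 80 mm above the underside and 41 mm in -x from the pan's middle; axes as pan_center.
- mat: Square cork mat, 150 x 150 x 6 mm, fixed to the bench. Origin: centre of its underside.
- tape: Roll of blue tape lying flat, 90 mm across, 24 mm high: leave it alone.
- jar: Small glass jar, 36 mm across, 50 mm high: leave it alone.
- bottle: Plastic bottle, 40 mm across, 95 mm high: leave it alone.
- screwdriver: Screwdriver lying on the bench: leave it alone.
- brush: Brush lying on the bench: leave it alone.
- rule: Steel rule 30 x 160 x 4 mm lying on the bench: leave it alone.
- nozzle: White conical casting, 48 mm across, 45 mm high: leave it alone.
Things that resemble listed ones, but are neither listed nor needed, are in the scene too. Leave any blue or red look-alike of the part that bears wedge_rib alone.

How it is judged:
By the outcome, as a careful person would: the job done as asked, in the order asked, and still so for the second after the job is handed in, with the robot touching nothing.
It also fails if it takes over 67 s, if anything falls off the work surface, if the arm or the gripper's body presses on something with over 40 N, if the wrist force passes 120 N, or if a joint passes its speed limit or range.

## Working session

There is one attempt and no reset: what is moved stays moved. The work goes in short steps, Python scripts to look and compute and a shell command to move; the robot and the scene stay as the last step left them, time stands still between calls to the robot, and variables do not carry over. Pictures are saved under pics/ and viewed, and the job is handed in when it is done.

```bash
mkdir -p pics; ls; python3 - <<'E'
from workcell import readout, eyes
import cv2, numpy as np
print(readout.get_state())
for n in ["scene","side","wrist"]:
    i=eyes.camera_info(n); print(n,{k:np.round(v,4).tolist() if not isinstance(v,(str,dict)) else v for k,v in i.items()})
    f=eyes.grab_frame(n); cv2.imwrite(f"pics/{n}0.png",f[:,:,::-1])
E
```

```text
pics
{'time_s': 0.0, 'joint_positions': array([-3.69057413e-02,  2.64758908e-01,  1.60539132e+00, -1.64767372e-05,
        1.27371852e+00, -3.68681190e-02]), 'qd': array([ 0.00068924, -0.00030513, -0.00097571,  0.00105555, -0.00013221,
        0.00042374]), 'joint_torque': array([ 6.10465631e-04, -5.15121067e+01, -3.67308676e+01, -4.07824507e-05,
        1.31324201e-02,  1.46811578e-05]), 'tool_pos': array([6.74253395e+02, 1.63601046e-02, 2.29948816e+02]), 'ee_rot': array([-0.00082849,  0.70711791,  0.70709473, -0.00078027]), 'ft_force': array([-1.04082344, -0.43700483, -0.65609953]), 'moment': array([-0.04702271,  0.01820504, -0.05137275]), 'width': 1.0005378948724706}
scene {'intrinsics': [[516.4835, 0.0, 278.2541], [0.0, 516.4835, 213.4715], [0.0, 0.0, 1.0]], 'origin': [1469.086, 234.6944, 1247.1549], 'rotation': [0.583, 0.2202, 0.2715, 0.7334]}
side {'intrinsics': [[517.2663, 0.0, 276.5873], [0.0, 517.2663, 216.0743], [0.0, 0.0, 1.0]], 'origin': [230.8405, -1306.733, 1018.0274], 'rotation': [0.8822, 0.4601, -0.0378, -0.0925]}
wrist {'intrinsics': [[292.7839, 0.0, 277.9261], [0.0, 292.7839, 202.7501], [0.0, 0.0, 1.0]], 'origin': [673.4745, 70.6401, 372.4568], 'rotation': [0.9896, -0.1437, 0.0005, -0.0001]}
```

View pics/scene0.png

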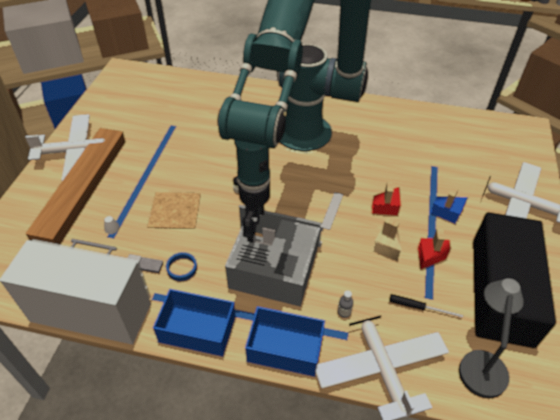

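View pics/side0.png

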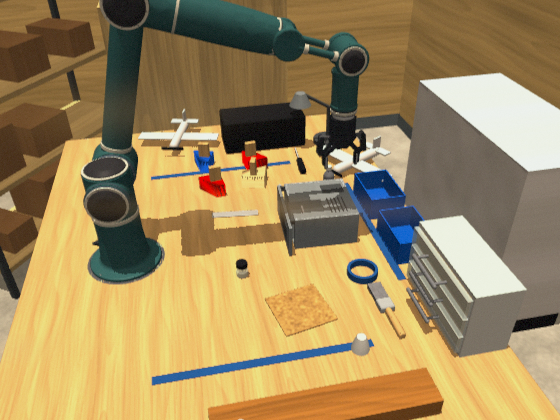

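View pics/wrist0.png

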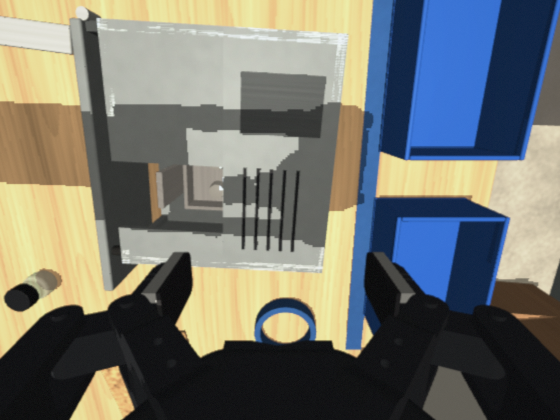

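The scene shows four wedge-like parts: red at (387,202), red at (433,250), blue at (449,206), and a plain wood one at (389,240). The wood one matches the description. The cabinet is at (275,255) and the mat at (175,210).

```bash
cat > h.py <<'E'
from workcell import readout, eyes
import cv2, numpy as np
from scipy.spatial.transform import Rotation as R
def cam(n):
    i=eyes.camera_info(n); q=np.array(i["rotation"]); 
    Rm=R.from_quat(q[[1,2,3,0]]).as_matrix() if q.ndim==1 else q
    return np.array(i["intrinsics"]),np.array(i["origin"]),Rm
def ray(c,p):
    K,o,Rm=c; d=np.linalg.inv(K)@[p[0],p[1],1.]; return Rm@[d[0],-d[1],-d[2]]
def onz(c,p,z):
    d=ray(c,p); return c[1]+d*(z-c[1][2])/d[2]
def proj(c,X):
    K,o,Rm=c; v=Rm.T@(np.array(X)-o); u=K@[v[0],-v[1],-v[2]]; return u[:2]/u[2]
def tri(c1,p1,c2,p2):
    A=[];b=[]
    for c,p in((c1,p1),(c2,p2)):
        d=ray(c,p);d/=np.linalg.norm(d);M=np.eye(3)-np.outer(d,d);A.append(M);b.append(M@c[1])
    return np.linalg.lstsq(np.vstack(A),np.hstack(b),rcond=None)[0]
def crop(f,x0,y0,w,h,s,name):
    g=cv2.resize(f[y0:y0+h,x0:x0+w],None,fx=s,fy=s,interpolation=cv2.INTER_CUBIC); cv2.imwrite(name,g[:,:,::-1] if 0 else g)
E
python3 - <<'E'
from h import *
s=cv2.imread("pics/scene0.png"); d=cv2.imread("pics/side0.png")
crop(s,350,170,130,110,6,"pics/c1.png"); crop(d,190,135,100,70,8,"pics/c2.png")
a=cam("scene")
for n,p in dict(wood=(389,245),red1=(387,210),red2=(433,258),blue=(449,214),mat=(175,210)).items(): print(n,onz(a,p,0).round())
E
```

```text
wood [460. 357.   0.]
red1 [319. 339.   0.]
red2 [479. 489.   0.]
blue [291. 534.   0.]
mat [ 475. -325.    0.]
```

View pics/c1.png

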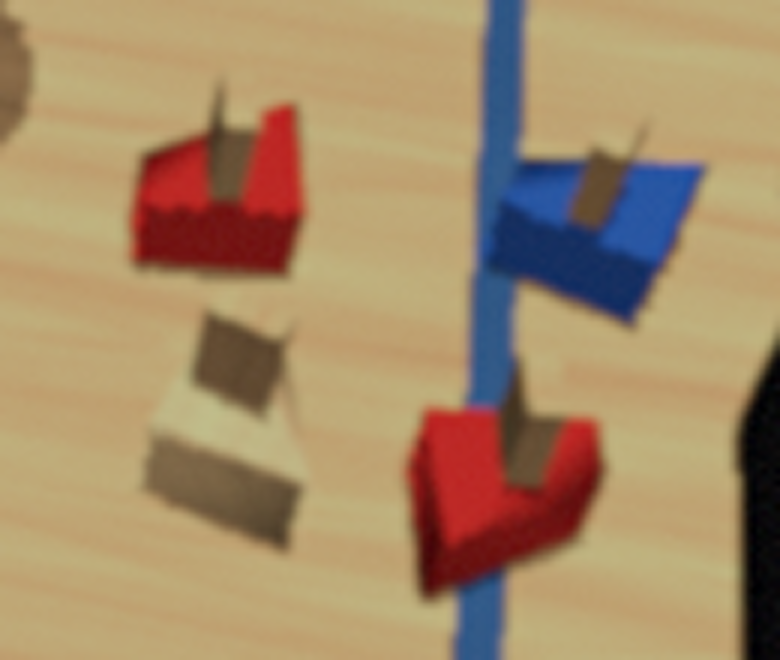

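View pics/c2.png

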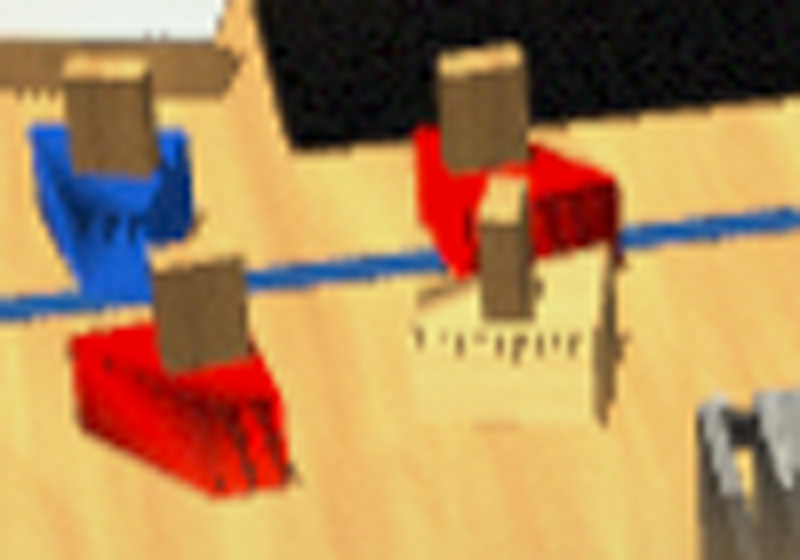

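Wood wedge confirmed at crop (225,430): its butt faces the side camera and the tip points roughly +y. Moving the wrist camera over it for a close look.

```bash
python3 -m pendant '[{"hand":0.6,"delta_pos":[35,-25,0],"turn":0},{"hand":0.6,"delta_pos":[69,-49,0],"turn":0},{"hand":0.6,"delta_pos":[103,-74,0],"turn":0},{"hand":0.6,"delta_pos":[137,-98,0],"turn":0},{"hand":0.6,"delta_pos":[171,-123,0],"turn":0},{"hand":0.6,"delta_pos":[205,-147,0],"turn":0},{"hand":0.6,"delta_pos":[239,-172,0],"turn":0},{"hand":0.6,"delta_pos":[270,-194,0],"turn":0}]'
python3 -m pendant '[{"hand":0.6,"delta_pos":[10,-10,0],"turn":0},{"hand":0.6,"delta_pos":[10,-20,0],"turn":0},{"hand":0.6,"delta_pos":[10,-20,0],"turn":0},{"hand":0.6,"delta_pos":[10,-20,0],"turn":0},{"hand":0.6,"delta_pos":[10,-20,0],"turn":0},{"hand":0.6,"delta_pos":[10,-20,0],"turn":0},{"hand":0.6,"delta_pos":[10,-20,0],"turn":0},{"hand":0.6,"delta_pos":[10,-20,0],"turn":0}]'
python3 - <<'E'
from h import *
c=cam("wrist"); f=eyes.grab_frame("wrist"); cv2.imwrite("pics/w1.png",f[:,:,::-1]); np.savez("w1.npz",K=c[0],o=c[1],R=c[2])
f=eyes.grab_frame("side"); cv2.imwrite("pics/side1.png",f[:,:,::-1])
f=eyes.grab_frame("scene"); cv2.imwrite("pics/scene1.png",f[:,:,::-1])
E
```

```text
time_s: 0.82
tool_pos: [479.2, 271.2, 231.0]
ee_rot: [-0.0, 0.707, 0.707, -0.0]
ft_force: [1.1, 1.2, -0.0]
width: 0.606
time_s: 1.48
tool_pos: [461.7, 279.2, 231.2]
ee_rot: [0.0, 0.708, 0.707, -0.0]
ft_force: [0.4, -0.2, -0.1]
width: 0.598
```

View pics/w1.png

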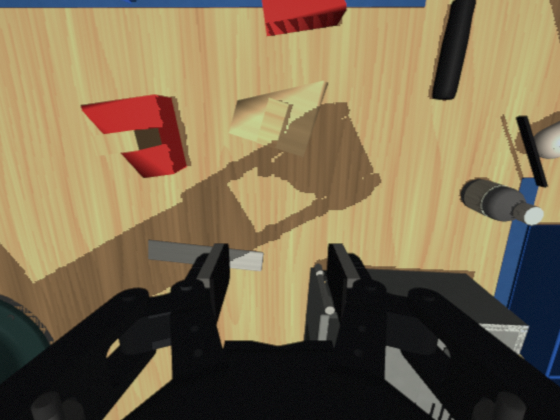

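View pics/scene1.png

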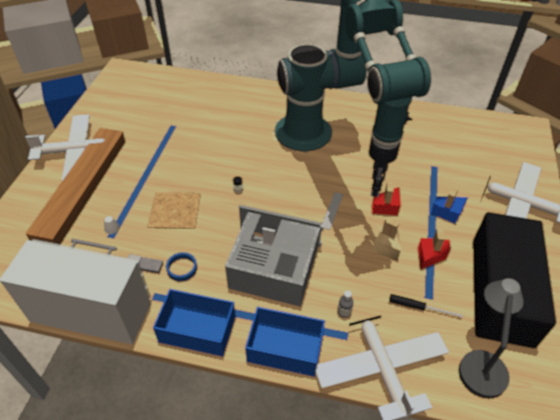

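View pics/side1.png

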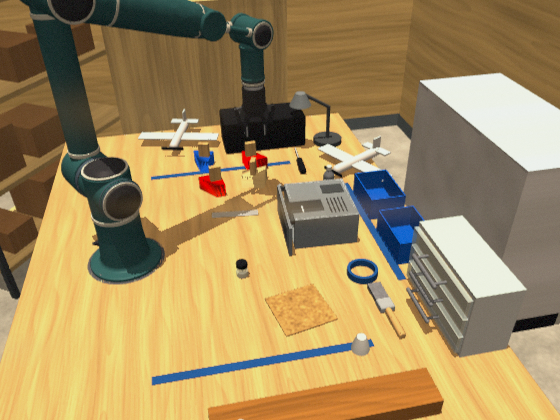

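```bash
python3 - <<'E'
from h import *
crop(cv2.imread("pics/w1.png"),210,60,150,110,5,"pics/c3.png")
crop(cv2.imread("pics/wrist0.png"),60,0,300,310,1.9,"pics/c4.png")
E
```

```text
(no output)
```

View pics/c3.png

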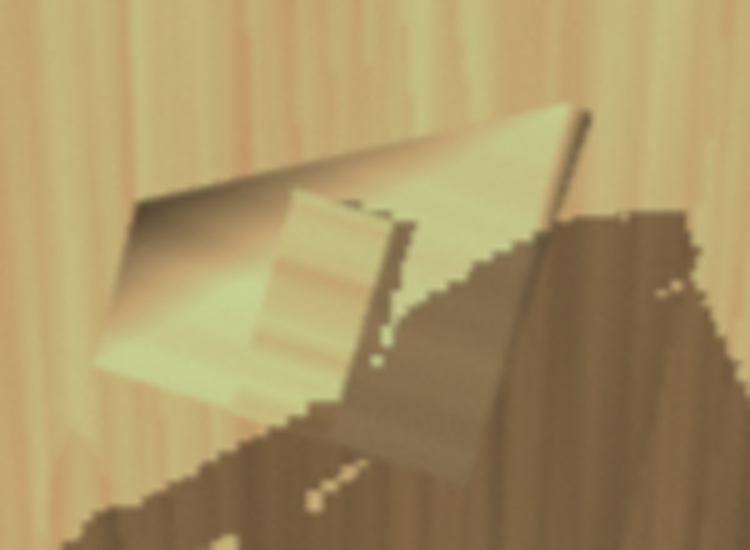

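View pics/c4.png

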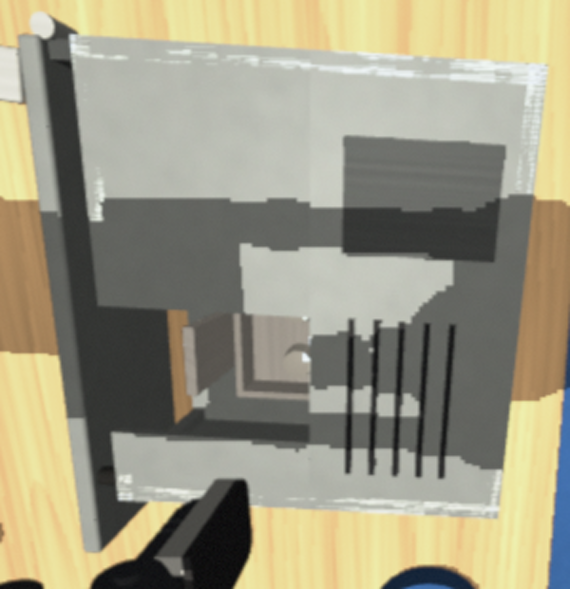

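```bash
cat >> h.py <<'E'
def load(n):
    d=np.load(n); return d["K"],d["o"],d["R"]
E
python3 - <<'E'
from h import *
w1=load("w1.npz")
P={k:onz(w1,(210+(u+.5)/5-.5,60+(v+.5)/5-.5),50)[:2] for k,(u,v) in dict(tipb=(575,104),buttb=(466,482),butto=(95,362),slp=(137,203)).items()}
L=np.linalg.norm
print({k:v.round(1) for k,v in P.items()}); print(L(P["tipb"]-P["buttb"]),L(P["buttb"]-P["butto"]),L(P["butto"]-P["slp"]),L(P["slp"]-P["tipb"]))
# fit: local coords
loc=dict(tipb=(55,-42.5),buttb=(-25,-42.5),butto=(-25,42.5),slp=(10,42.5))
def fit(loc,P):
    a=np.array([complex(*loc[k]) for k in loc]); b=np.array([complex(*P[k]) for k in loc])
    r=np.sum((b-b.mean())*np.conj(a-a.mean())); r/=abs(r); t=b.mean()-r*a.mean()
    return t,np.degrees(np.angle(r)),abs(b-(r*a+t)).round(1)
print("wedge",fit(loc,P))
rib={k:onz(w1,(210+(u+.5)/5-.5,60+(v+.5)/5-.5),105)[:2] for k,(u,v) in dict(a=(296,190),b=(393,225),c=(344,400),d=(250,347)).items()}
print(rib, sum(rib.values())/4)
K,o,Rm=w1  # wrist0 pose
q=np.array([0.9896,-0.1437,0.0005,-0.0001]); w0=(K,np.array([673.4745,70.6401,372.4568]),R.from_quat(q[[1,2,3,0]]).as_matrix())
np.savez("w0.npz",K=w0[0],o=w0[1],R=w0[2])
f=lambda u,v,z:onz(w0,(60+(u+.5)/1.9-.5,(v+.5)/1.9-.5),z)[:2]
C=dict(fl=f(68,35,110),fr=f(117,501,110),bl=f(548,65,110),br=f(498,518,110))
print({k:v.round(1) for k,v in C.items()})
print("cab",fit(dict(fl=(0,107.5),fr=(0,-107.5),bl=(200,107.5),br=(200,-107.5)),C))
print("tab top front corners",f(184,328,99),f(184,392,99),f(195,328,99),f(195,392,99))
print("door outer top",f(22,38,108),f(85,552,108),"inner",f(43,38,108),f(100,552,108))
E
```

```text
{'tipb': array([509. , 384.6]), 'buttb': array([488.4, 307.4]), 'butto': array([408. , 333.3]), 'slp': array([418.4, 365.6])}
79.90680109559194 84.44520031472501 33.924355638980174 92.62238651909652
wedge (np.complex128(454.87934960451565+344.11962291726815j), np.float64(73.44145106265535), array([2.3, 0.7, 1.4, 1.4]))
{'a': array([453.15981602, 364.97983395]), 'b': array([469.98120932, 359.2033404 ]), 'c': array([461.40403471, 329.35752879]), 'd': array([444.68132084, 338.6452916 ])} [457.30659522 348.04649868]
{'fl': array([529.5, 144.5]), 'fr': array([517.1, -70.3]), 'bl': array([729.3, 133.3]), 'br': array([717.4, -80.3])}
cab (np.complex128(523.4747703171809+37.297247711875286j), np.float64(-3.1516552444407386), array([0.2, 0.6, 0.4, 0.7]))
tab top front corners [558.48114374  19.45705692] [554.53947633 -13.87688758] [563.95739555  19.45617132] [560.20342916 -13.87714037]
door outer top [508.95606678 143.98395686] [ 493.74440809 -102.27251928] inner [517.75082145 143.97861171] [ 501.91694262 -102.27017823]
```

Wedge rib is at about (456,346) with yaw 73.5°; the edge lengths 80/84/34/93 match the given 80/85/35/91. The cabinet is at (523.5,37.3), yaw -3.15°, with corner residuals under 1 mm. Approach and descend.

```bash
python3 -m pendant '[{"hand":0.6,"delta_pos":[25,-2,0],"turn":6},{"hand":0.6,"delta_pos":[50,-4,0],"turn":12},{"hand":0.6,"delta_pos":[66,-5,15],"turn":16.5},{"hand":0.6,"delta_pos":[66,-5,50],"turn":16.5},{"hand":0.6,"delta_pos":[66,-5,85],"turn":16.5},{"hand":0.6,"delta_pos":[66,-5,90],"turn":16.5},{"hand":0.6,"delta_pos":[66,-5,90],"turn":16.5},{"hand":0.6,"delta_pos":[66,-5,90],"turn":16.5}]'
python3 - <<'E'
from h import *
print(readout.get_state()["tool_pos"])
f=eyes.grab_frame("wrist"); cv2.imwrite("pics/w2.png",f[:,:,::-1])
E
```

```text
time_s: 2.3
tool_pos: [456.4, 346.1, 142.0]
ee_rot: [0.0, 0.801, 0.598, 0.0]
ft_force: [0.7, 0.3, 1.2]
width: 0.599
[456.38729535 346.08693941 142.02469971]
```

View pics/w2.png

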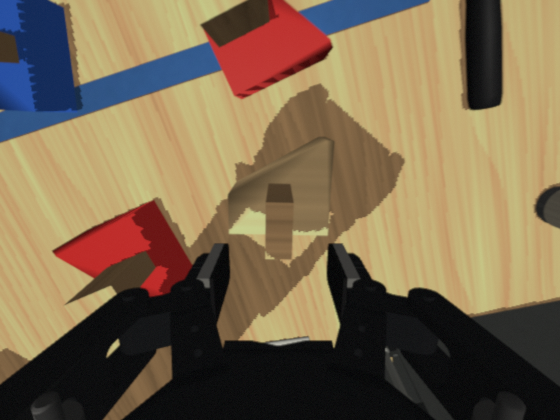

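```bash
python3 - <<'E'
from h import *
c=cam("wrist"); t=np.radians(73.5); ux=np.array([np.cos(t),np.sin(t)]); uy=np.array([-ux[1],ux[0]])
for n,(a,b,z) in dict(ribfarL=(20,9,105),ribfarR=(20,-9,105),ribnearL=(-20,9,105),ribnearR=(-20,-9,105),tip=(55,-42.5,50),buttb=(-25,-42.5,50),butto=(-25,42.5,50),slp=(10,42.5,50)).items():
    print(n,proj(c,[*(np.array([456,346])+a*ux+b*uy),z]).round())
E
```

```text
ribfarL [263. 200.]
ribfarR [291. 200.]
ribnearL [264. 256.]
ribnearR [290. 256.]
tip [331. 138.]
buttb [326. 232.]
butto [228. 232.]
slp [226. 193.]
```

The predicted corners match the picture within about 3 px: tip (333,138), butt row 233, rib near edge 258. Descend, grasp and lift slightly.

```bash
python3 -m pendant '[{"hand":0.6,"delta_pos":[0,0,30],"turn":0},{"hand":0.6,"delta_pos":[0,0,60],"turn":0},{"hand":0.6,"delta_pos":[0,0,80],"turn":0},{"hand":0.6,"delta_pos":[0,0,80],"turn":0},{"hand":0.2,"delta_pos":[0,0,80],"turn":0},{"hand":0,"delta_pos":[0,0,80],"turn":0},{"hand":0,"delta_pos":[0,0,80],"turn":0},{"hand":0,"delta_pos":[0,0,80],"turn":0}]'
python3 -m pendant '[{"hand":0,"delta_pos":[0,0,0],"turn":0},{"hand":0,"delta_pos":[0,0,0],"turn":0},{"hand":0,"delta_pos":[0,0,-15],"turn":0},{"hand":0,"delta_pos":[0,0,-40],"turn":0},{"hand":0,"delta_pos":[0,0,-70],"turn":0},{"hand":0,"delta_pos":[0,0,-90],"turn":0},{"hand":0,"delta_pos":[0,0,-90],"turn":0},{"hand":0,"delta_pos":[0,0,-90],"turn":0}]'
python3 - <<'E'
from h import *
c=cam("wrist");np.savez("w3.npz",K=c[0],o=c[1],R=c[2])
print(readout.get_state()["tool_pos"])
f=eyes.grab_frame("wrist"); cv2.imwrite("pics/w3.png",f[:,:,::-1])
E
```

```text
time_s: 3.02
tool_pos: [457.8, 347.4, 64.3]
ee_rot: [-0.0, 0.801, 0.598, 0.002]
ft_force: [-2.4, 0.4, 6.2]
width: 0.207
time_s: 3.68
tool_pos: [456.8, 346.5, 152.5]
ee_rot: [0.0, 0.801, 0.598, 0.002]
ft_force: [0.7, 0.2, -6.4]
width: 0.204
[456.77804401 346.48676091 152.49826737]
```

View pics/w3.png

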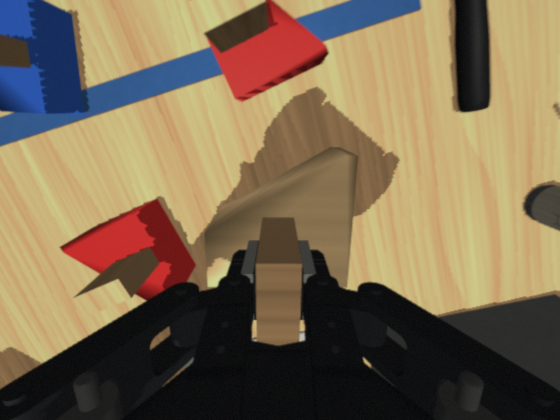

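```bash
python3 - <<'E'
from h import *
im=cv2.imread("pics/w3.png")
g=np.clip(im.astype(float)*1.6,0,255).astype(np.uint8)
crop(g,195,135,180,200,3.5,"pics/c5.png")
c=load("w3.npz"); t=np.radians(73.5); ux=np.array([np.cos(t),np.sin(t)]); uy=np.array([-ux[1],ux[0]])
for n,(a,b,z) in dict(ribfarL=(20,9,105),ribfarR=(20,-9,105),ribnearL=(-20,9,105),tip=(55,-42.5,50),tipo=(55,-36.5,50),tiplow=(55,-42.5,0),buttb=(-25,-42.5,50),slp=(10,42.5,50)).items():
    print(n,proj(c,[*(np.array([456.8,346.5])+a*ux+b*uy),z+152.5-63]).round())
E
```

```text
ribfarL [256. 255.]
ribfarR [304. 255.]
ribnearL [258. 342.]
tip [360. 146.]
tipo [348. 147.]
tiplow [340. 139.]
buttb [349. 281.]
slp [204. 227.]
```

View pics/c5.png

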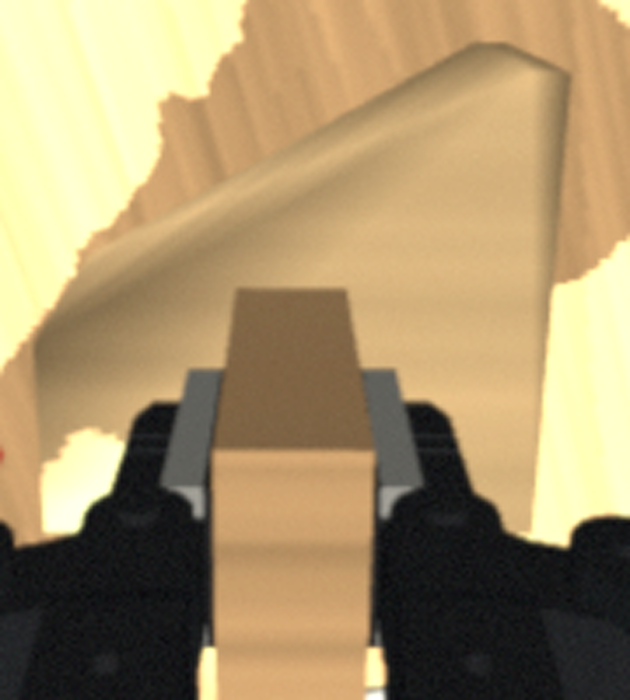

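```bash
python3 - <<'E'
from h import *
a=cam("scene"); s=cam("side")
print("jar top tri",tri(a,(238,181),s,(242,263)),"base",onz(a,(238,192),0))
print("jar", onz(a,(238,181),50), onz(s,(242,263),50))
# tape
im=cv2.imread("pics/scene1.png"); 
print("tape",onz(a,(182,266),12), onz(s,(362,271),12))
for n,c,f in(("scene",a,"pics/scene1.png"),("side",s,"pics/side1.png")):
    im=cv2.imread(f); hsv=cv2.cvtColor(im,cv2.COLOR_BGR2HSV)
    m=cv2.inRange(hsv,(5,90,60),(20,255,255)); 
    roi=np.zeros_like(m)
    if n=="scene": roi[180:240,135:215]=255
    else: roi[275:345,255:345]=255
    m=cv2.morphologyEx(m&roi,cv2.MORPH_CLOSE,np.ones((5,5)))
    cs,_=cv2.findContours(m,cv2.RETR_EXTERNAL,cv2.CHAIN_APPROX_NONE); k=max(cs,key=cv2.contourArea)
    h=cv2.convexHull(k); q=cv2.approxPolyDP(h,6,True)[:,0]
    W=np.array([onz(c,p,6)[:2] for p in q]); print("mat",n,q.tolist(),W.round(1).tolist(),W.mean(0),np.linalg.norm(W-np.roll(W,1,0),axis=1).round())
E
python3 - <<'E'
from h import *
crop(cv2.imread("pics/scene1.png"),110,150,240,150,3.3,"pics/c6.png")
crop(cv2.imread("pics/side1.png"),220,170,200,170,4,"pics/c7.png")
E
```

```text
jar top tri [ 343.35721939 -149.97992545   43.03701605] base [ 352.07985502 -149.76276073    0.        ]
jar [ 349.70189124 -147.70891374   50.        ] [ 342.64445336 -158.39357072   50.        ]
tape [ 684.24568563 -223.78424987   12.        ] [ 685.66501035 -226.48168832   12.        ]
mat scene [[214, 184], [214, 232], [135, 239], [135, 202], [147, 180]] [[340.5, -236.0], [537.4, -173.7], [618.3, -399.3], [476.5, -460.0], [374.1, -460.7]] [ 469.33821133 -345.90816129] [227. 207. 240. 154. 102.]
mat side [[344, 282], [343, 343], [262, 344], [255, 275], [338, 275]] [[622.3, -254.3], [551.5, -470.5], [351.5, -430.0], [377.2, -168.5], [614.4, -221.6]] [ 503.38038409 -308.97221585] [ 34. 227. 204. 263. 243.]
```

View pics/c6.png

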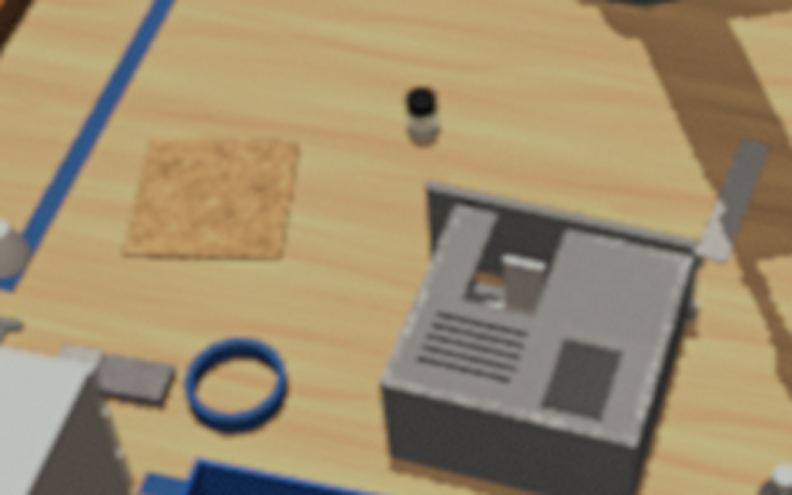

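View pics/c7.png

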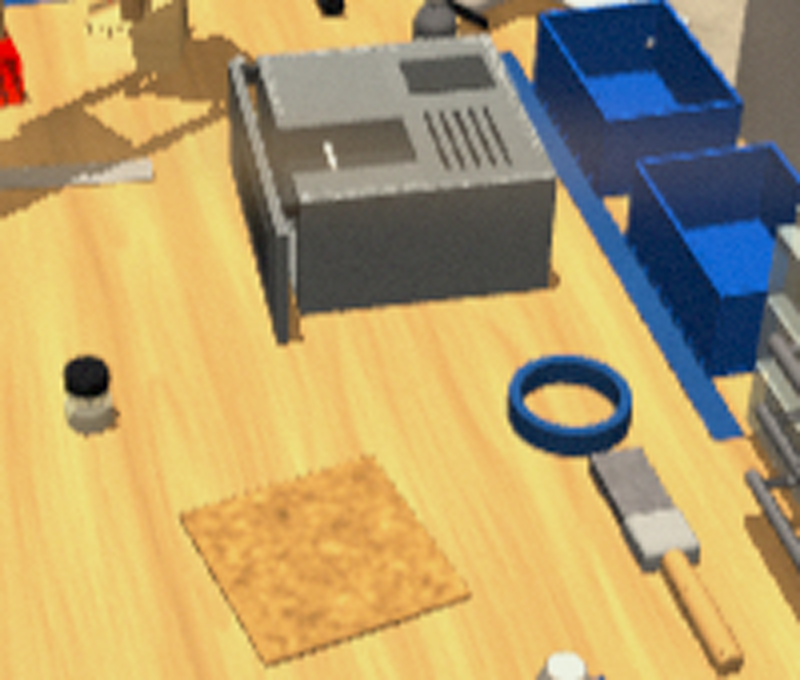

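```bash
python3 - <<'E'
from h import *
a=cam("scene"); s=cam("side"); w0=load("w0.npz")
for c,Q,o,k in((a,[(150,140),(299,140),(284,258),(124,257)],(110,150),3.3),(s,[(372,456),(470,594),(268,663),(180,515)],(220,170),4)):
    W=np.array([onz(c,((u+.5)/k-.5+o[0],(v+.5)/k-.5+o[1]),6)[:2] for u,v in Q]); d=W-np.roll(W,1,0)
    print("mat",W.round(1).tolist(),W.mean(0).round(1),np.linalg.norm(d,axis=1).round(1),np.degrees(np.arctan2(d[:,1],d[:,0])).round(1))
print("rule",[onz(w0,p,4)[:2].round(0) for p in((72,27),(72,52),(2,18),(2,42))])
print("rule scene",[onz(a,p,4)[:2].round(0) for p in((335,195),(326,228))])
E
```

```text
mat [[420.2, -413.3], [386.2, -268.8], [534.4, -233.9], [567.5, -380.5]] [ 477.1 -324.1] [150.9 148.5 152.2 150.3] [-167.4  103.2   13.3  -77.3]
mat [[532.7, -241.3], [561.9, -385.5], [418.3, -415.5], [387.3, -270.6]] [ 475.  -328.2] [148.3 147.2 146.7 148.1] [  11.4  -78.5 -168.2  102.1]
rule [array([444., 166.]), array([439., 141.]), array([368., 175.]), array([361., 151.])]
rule scene [array([296., 166.]), array([441., 160.])]
```

```bash
python3 -m pendant '[{"hand":0,"delta_pos":[-20,8,-25],"turn":-3},{"hand":0,"delta_pos":[-53,22,-35],"turn":-6},{"hand":0,"delta_pos":[-89,36,-36],"turn":-9},{"hand":0,"delta_pos":[-125,51,-36],"turn":-12},{"hand":0,"delta_pos":[-160,66,-36],"turn":-13.35},{"hand":0,"delta_pos":[-195,80,-36],"turn":-13.35},{"hand":0,"delta_pos":[-231,95,-36],"turn":-13.35},{"hand":0,"delta_pos":[-266,109,-36],"turn":-13.35}]'
python3 - <<'E'
from h import *
s=readout.get_state(); print(s["tool_pos"],R.from_quat(np.array(s["ee_rot"])[[1,2,3,0]]).as_matrix()[:,0])
E
```

```text
time_s: 4.4
tool_pos: [482.7, 58.0, 184.3]
ee_rot: [-0.001, 0.726, 0.688, -0.002]
ft_force: [1.2, -0.7, -5.2]
width: 0.206
[482.73345992  57.96686422 184.25981747] [ 5.46236215e-02  9.98506642e-01 -8.63755976e-04]
```

```bash
python3 -m pendant '[{"hand":0,"delta_pos":[-40,0,0],"turn":0},{"hand":0,"delta_pos":[-80,0,0],"turn":0},{"hand":0,"delta_pos":[-120,0,0],"turn":0},{"hand":0,"delta_pos":[-160,5,0],"turn":0},{"hand":0,"delta_pos":[-200,12,0],"turn":0},{"hand":0,"delta_pos":[-236,18,0],"turn":0},{"hand":0,"delta_pos":[-236,18,0],"turn":0},{"hand":0,"delta_pos":[-236,18,0],"turn":0}]'
python3 - <<'E'
from h import *
c=cam("wrist");np.savez("w4.npz",K=c[0],o=c[1],R=c[2])
s=readout.get_state(); print(s["tool_pos"])
f=eyes.grab_frame("wrist"); cv2.imwrite("pics/w4.png",f[:,:,::-1])
p=s["tool_pos"][:2]-[523.5,37.3]; ex=np.array([.9985,-.055]);ey=np.array([.055,.9985]); print("cab",p@ex,p@ey)
E
```

```text
time_s: 5.07
tool_pos: [488.2, -178.0, 184.4]
ee_rot: [-0.002, 0.728, 0.686, -0.001]
ft_force: [-0.5, 0.7, -5.5]
width: 0.203
[ 488.16049794 -177.98166766  184.40056195]
cab -23.446001087815443 -216.90241777608085
```

View pics/w4.png

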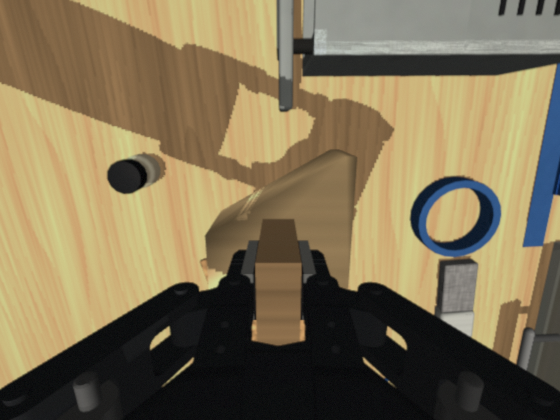

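```bash
python3 - <<'E'
from h import *
c=load("w4.npz"); ex=np.array([.9985,-.055]);ey=np.array([.055,.9985]); O=np.array([523.5,37.3])
def k(p,z): v=onz(c,p,z)[:2]-O; return (v@ex).round(1),(v@ey).round(1)
print("corner",k((314,54),110),"door end top outer/inner",k((279,109),108),k((293,108),108))
E
python3 -m pendant '[{"hand":0,"delta_pos":[0,0,30],"turn":0},{"hand":0,"delta_pos":[0,0,60],"turn":0},{"hand":0,"delta_pos":[0,0,90],"turn":0},{"hand":0,"delta_pos":[0,0,108],"turn":0},{"hand":0,"delta_pos":[0,0,117],"turn":0},{"hand":0,"delta_pos":[0,0,117],"turn":0},{"hand":0,"delta_pos":[0,0,117],"turn":0},{"hand":0,"delta_pos":[0,0,117],"turn":0}]'
```

```text
corner (np.float64(0.1), np.float64(-106.5)) door end top outer/inner (np.float64(-23.5), np.float64(-141.5)) (np.float64(-13.6), np.float64(-140.9))
time_s: 5.78
tool_pos: [491.1, -176.3, 71.3]
ee_rot: [0.001, 0.726, 0.688, 0.001]
ft_force: [-0.3, 0.8, -4.4]
width: 0.202
```

```bash
python3 -m pendant '[{"hand":0,"delta_pos":[18,0,3],"turn":0},{"hand":0,"delta_pos":[34,0,3],"turn":0},{"hand":0,"delta_pos":[38,-6,3],"turn":0},{"hand":0,"delta_pos":[40,-16,3],"turn":0},{"hand":0,"delta_pos":[43,-26,3],"turn":0},{"hand":0,"delta_pos":[48,-34,3],"turn":0},{"hand":0,"delta_pos":[54,-40,3],"turn":0},{"hand":0,"delta_pos":[60,-44,3],"turn":0}]'
python3 - <<'E'
from h import *
s=readout.get_state(); print(s["tool_pos"],s["ft_force"])
f=eyes.grab_frame("wrist"); cv2.imwrite("pics/w5.png",f[:,:,::-1])
p=s["tool_pos"][:2]-[523.5,37.3]; ex=np.array([.9985,-.055]);ey=np.array([.055,.9985]); print("cab",p@ex,p@ey)
E
```

```text
time_s: 6.45
tool_pos: [448.2, -114.8, 67.8]
ee_rot: [0.0, 0.727, 0.687, -0.0]
ft_force: [-0.7, -1.9, -4.8]
width: 0.204
[ 448.15539412 -114.7582923    67.81607247] [-0.7252052  -1.89089997 -4.78697273]
cab -66.86838289325608 -155.97415818753058
```

View pics/w5.png

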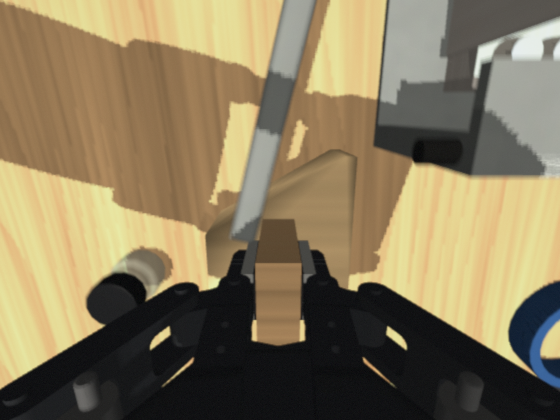

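Door is riding up the slope (free end at (240,235)). Slide toward the hinge.

```bash
python3 -m pendant '[{"hand":0,"delta_pos":[16,4,0],"turn":0},{"hand":0,"delta_pos":[32,8,0],"turn":0},{"hand":0,"delta_pos":[48,12,0],"turn":0},{"hand":0,"delta_pos":[64,16,0],"turn":0},{"hand":0,"delta_pos":[80,19,0],"turn":0},{"hand":0,"delta_pos":[96,20,0],"turn":0},{"hand":0,"delta_pos":[112,20,0],"turn":0},{"hand":0,"delta_pos":[128,20,0],"turn":0}]'
python3 - <<'E'
from h import *
c=cam("wrist");np.savez("w6.npz",K=c[0],o=c[1],R=c[2])
s=readout.get_state(); print(s["tool_pos"],s["ft_force"])
f=eyes.grab_frame("wrist"); cv2.imwrite("pics/w6.png",f[:,:,::-1])
p=s["tool_pos"][:2]-[523.5,37.3]; ex=np.array([.9985,-.055]);ey=np.array([.055,.9985]); print("cab",p@ex,p@ey)
E
```

```text
time_s: 7.17
tool_pos: [476.7, 13.3, 67.6]
ee_rot: [0.0, 0.726, 0.687, 0.0]
ft_force: [0.3, -1.6, -4.5]
width: 0.205
[476.73838839  13.32877958  67.63821659] [ 0.31063425 -1.5599953  -4.52628227]
cab -45.37305206629043 -26.507152224352787
```

View pics/w6.png

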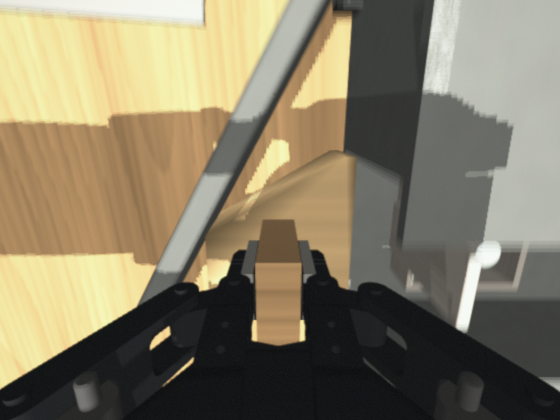

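```bash
python3 -m pendant '[{"hand":0,"delta_pos":[14,0,0],"turn":0},{"hand":0,"delta_pos":[28,1,0],"turn":0},{"hand":0,"delta_pos":[42,2,0],"turn":0},{"hand":0,"delta_pos":[56,2,0],"turn":0},{"hand":0,"delta_pos":[66,2,0],"turn":0},{"hand":0,"delta_pos":[71,2,0],"turn":0},{"hand":0,"delta_pos":[71,2,0],"turn":0},{"hand":0,"delta_pos":[71,2,0],"turn":0}]'
python3 - <<'E'
from h import *
c=cam("wrist");np.savez("w7.npz",K=c[0],o=c[1],R=c[2])
s=readout.get_state(); print(s["tool_pos"],s["ft_force"])
f=eyes.grab_frame("wrist"); cv2.imwrite("pics/w7.png",f[:,:,::-1])
f=eyes.grab_frame("side"); cv2.imwrite("pics/side7.png",f[:,:,::-1]); crop(f[:,:,::-1],220,140,160,130,4.5,"pics/c8.png")
p=s["tool_pos"][:2]-[523.5,37.3]; ex=np.array([.9985,-.055]);ey=np.array([.055,.9985]); print("cab",p@ex,p@ey)
E
```

```text
time_s: 7.88
tool_pos: [482.7, 83.2, 67.5]
ee_rot: [0.0, 0.726, 0.688, 0.0]
ft_force: [0.0, -0.8, -5.2]
width: 0.203
[482.71422427  83.1802837   67.46986468] [ 0.01874468 -0.84252889 -5.21123274]
cab -43.248012673884936 43.56824560925412
```

View pics/w7.png

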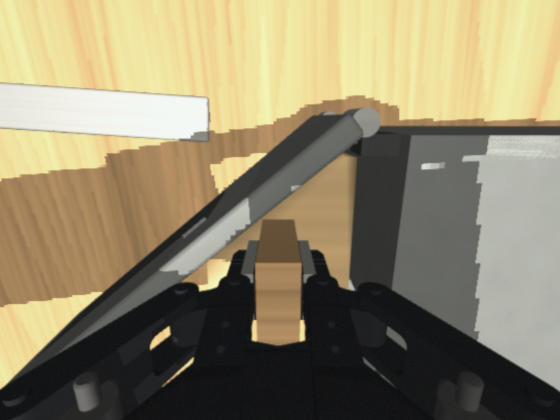

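View pics/c8.png

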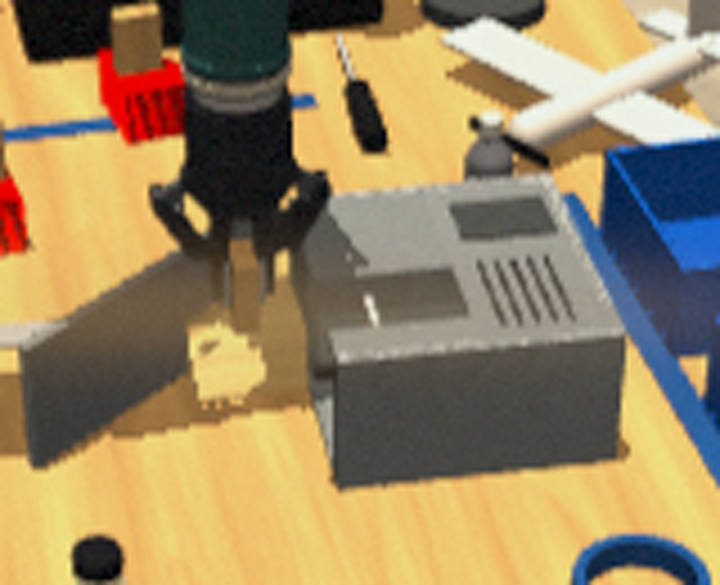

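```bash
python3 -m pendant '[{"hand":0,"delta_pos":[2,0,0],"turn":0},{"hand":0,"delta_pos":[3,1,0],"turn":0},{"hand":0,"delta_pos":[3,1.5,1],"turn":0},{"hand":0,"delta_pos":[3,1.5,2],"turn":0},{"hand":0,"delta_pos":[3,1.5,3],"turn":0},{"hand":0,"delta_pos":[3,1.5,3.5],"turn":0},{"hand":0,"delta_pos":[3,1.5,4],"turn":0},{"hand":0,"delta_pos":[3,1.5,4],"turn":0}]'
```

```text
time_s: 8.65
tool_pos: [484.2, 85.5, 65.5]
ee_rot: [0.0, 0.726, 0.688, -0.0]
ft_force: [-6.7, -5.1, 12.3]
width: 0.202
```

```bash
python3 -m pendant '[{"hand":0,"delta_pos":[0,-0.5,-1.5],"turn":0},{"hand":0,"delta_pos":[0,-0.5,-1.5],"turn":0},{"hand":0.25,"delta_pos":[0,-0.5,-1.5],"turn":0},{"hand":0.3,"delta_pos":[0,-0.5,-1.5],"turn":0},{"hand":0.4,"delta_pos":[0,-0.5,-1.5],"turn":0},{"hand":0.4,"delta_pos":[0,-0.5,-1.5],"turn":0},{"hand":0.4,"delta_pos":[0,-0.5,-1.5],"turn":0},{"hand":0.4,"delta_pos":[0,-0.5,-1.5],"turn":0}]'
python3 - <<'E'
from h import *
f=eyes.grab_frame("wrist"); cv2.imwrite("pics/w8.png",f[:,:,::-1])
E
```

```text
time_s: 9.32
tool_pos: [484.0, 86.3, 65.0]
ee_rot: [0.0, 0.726, 0.687, 0.0]
ft_force: [1.6, 0.2, 0.7]
width: 0.401
```

View pics/w8.png

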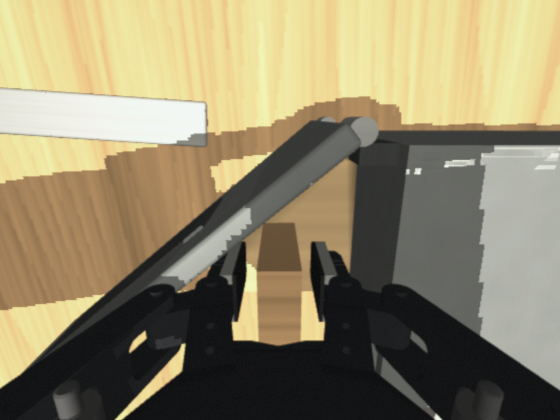

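Released: rib free at (280,270), door still held. Rise straight up.

```bash
python3 -m pendant '[{"hand":0.4,"delta_pos":[0,0,-15],"turn":0},{"hand":0.4,"delta_pos":[0,0,-40],"turn":0},{"hand":0.4,"delta_pos":[0,0,-70],"turn":0},{"hand":0.4,"delta_pos":[0,0,-105],"turn":0},{"hand":0.4,"delta_pos":[-10,10,-140],"turn":0},{"hand":0.4,"delta_pos":[-30,30,-170],"turn":0},{"hand":0.4,"delta_pos":[-60,50,-175],"turn":0},{"hand":0.4,"delta_pos":[-90,60,-175],"turn":0}]'
python3 -m pendant '[{"hand":0.4,"delta_pos":[0,0,0],"turn":0},{"hand":0.4,"delta_pos":[0,0,0],"turn":0},{"hand":0.4,"delta_pos":[0,0,0],"turn":0},{"hand":0.4,"delta_pos":[0,0,0],"turn":0},{"hand":0.4,"delta_pos":[0,0,0],"turn":0},{"hand":0.4,"delta_pos":[0,0,0],"turn":0},{"hand":0.4,"delta_pos":[0,0,0],"turn":0},{"hand":0.4,"delta_pos":[0,0,0],"turn":0}]'
python3 - <<'E'
from h import *
c=cam("wrist");np.savez("w9.npz",K=c[0],o=c[1],R=c[2])
print(readout.get_state()["tool_pos"])
f=eyes.grab_frame("wrist"); cv2.imwrite("pics/w9.png",f[:,:,::-1])
f=eyes.grab_frame("side"); cv2.imwrite("pics/side9.png",f[:,:,::-1])
E
```

```text
time_s: 10.03
tool_pos: [541.9, -7.6, 243.9]
ee_rot: [0.003, 0.726, 0.688, 0.003]
ft_force: [0.2, -1.1, -0.7]
width: 0.406
time_s: 10.7
tool_pos: [538.2, -6.5, 239.7]
ee_rot: [-0.0, 0.726, 0.688, -0.0]
ft_force: [-0.1, -0.1, -0.4]
width: 0.402
[538.18207891  -6.45887133 239.7496304 ]
```

View pics/w9.png

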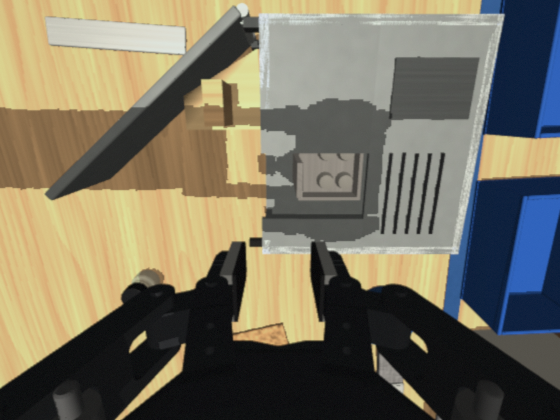

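View pics/side9.png

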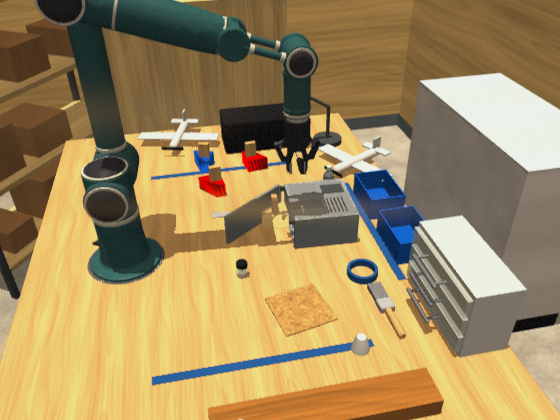

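```bash
python3 - <<'E'
from h import *
c=load("w9.npz"); ex=np.array([.9985,-.055]);ey=np.array([.055,.9985]); O=np.array([523.5,37.3])
def k(p,z): v=onz(c,p,z)[:2]-O; return np.array([v@ex,v@ey]).round(1)
a=k((50,199),108); b=k((238,8),108); print(a,b,"angle from outer/top edge",np.arctan2(b[0]-a[0],b[1]-a[1]), "roof",k((263,252),110),k((262,15),110))
crop(cv2.imread("pics/w9.png"),170,60,230,200,3.4,"pics/c9.png")
E
```

```text
[-205.3  -49.9] [-16.4 112. ] angle from outer/top edge 0.8622136523478021 roof [   1.1 -105.5] [  3.2 106.4]
```

View pics/c9.png

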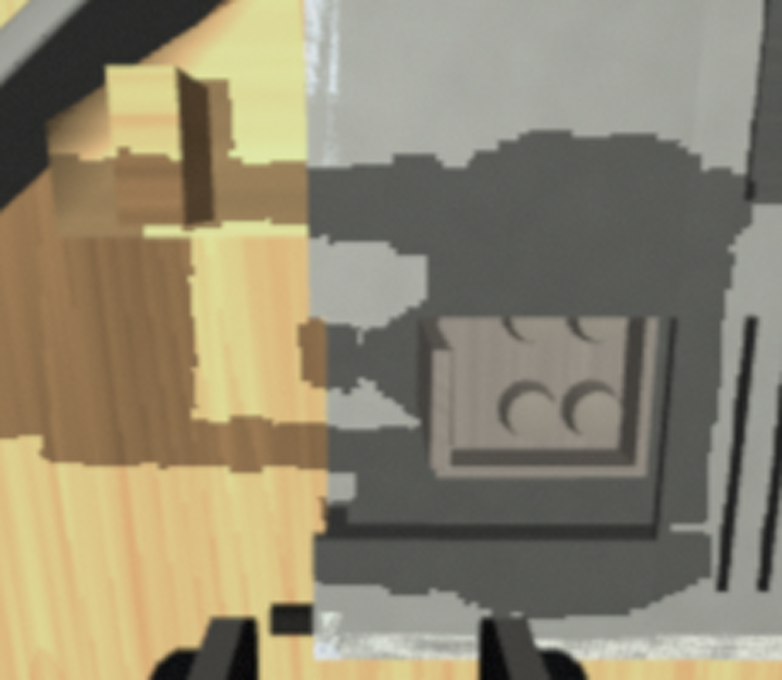

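```bash
python3 - <<'E'
from h import *
c=load("w9.npz")
for p in [(558.5,19.5),(554.5,-13.9),(564,19.5),(560.2,-13.9)]:
    q=proj(c,[*p,99]); q2=proj(c,[*p,36]); print(p,(q-[170,60])*3.4,(q2-[170,60])*3.4)
f=eyes.grab_frame("scene"); cv2.imwrite("pics/scene9.png",f[:,:,::-1]); crop(f[:,:,::-1],215,190,120,90,6.5,"pics/c10.png")
E
```

```text
(558.5, 19.5) [435.82506033 349.25470056] [423.53527608 321.31554521]
(554.5, -13.9) [426.20212352 462.8793491 ] [415.88676418 416.29591775]
(564, 19.5) [455.11039529 348.20342836] [439.43329796 320.44233324]
(560.2, -13.9) [445.53579249 461.85710982] [431.91661105 415.43742062]
```

View pics/c10.png

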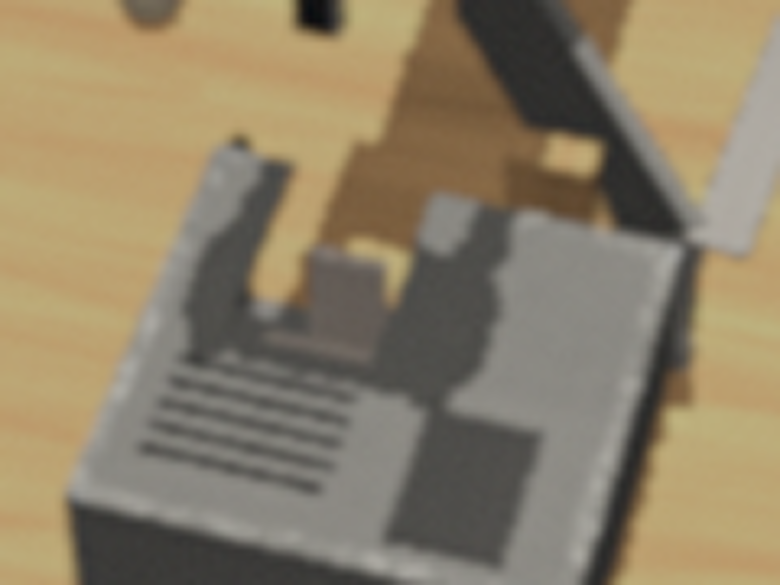

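```bash
python3 - <<'E'
from h import *
im=cv2.imread("pics/w9.png"); g=np.clip(im.astype(float)*1.5,0,255).astype(np.uint8)
crop(g,285,145,50,62,10,"pics/c11.png")
im=cv2.imread("pics/wrist0.png"); g=np.clip(im.astype(float)*1.5,0,255).astype(np.uint8)
crop(g,140,155,60,62,10,"pics/c12.png")
a=cam("scene")
ex=np.array([.9985,-.055]);ey=np.array([.055,.9985]); O=np.array([523.5,37.3])
for u,v in((308,250),(385,263)):
    p=onz(a,((u+.5)/6.5-.5+215,(v+.5)/6.5-.5+190),99)[:2]; print(p,(p-O)@ex,(p-O)@ey)
E
```

```text
[561.828049   -13.55751808] 41.0677204257893 -48.67318910831687
[561.26625628  21.24746356] 38.59249639952613 -13.951313541583984
```

View pics/c11.png

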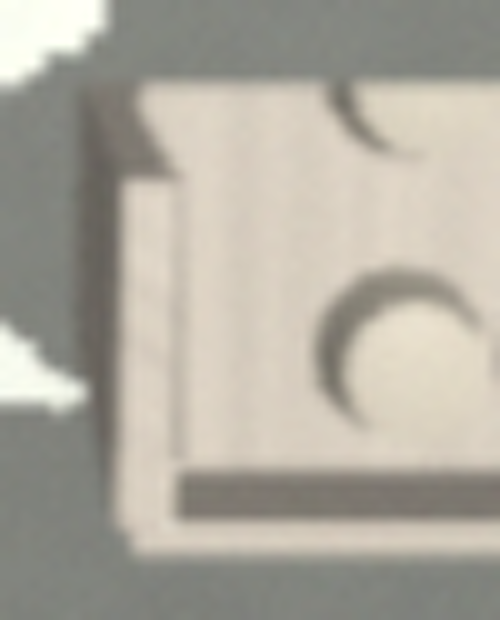

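View pics/c12.png

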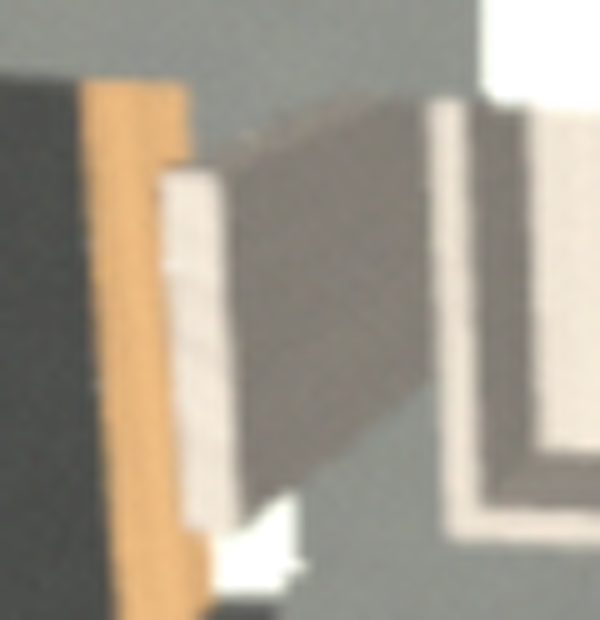

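```bash
python3 - <<'E'
from h import *
ex=np.array([.9985,-.055]);ey=np.array([.055,.9985]); O=np.array([523.5,37.3])
for n,o,Q in(("w9.npz",(285,145),[(120,180),(180,180),(113,525),(175,522)]),("w0.npz",(140,155),[(160,172),(222,172),(185,532),(238,532)])):
    c=load(n); P=np.array([onz(c,((u+.5)/10-.5+o[0],(v+.5)/10-.5+o[1]),99)[:2] for u,v in Q]); m=P.mean(0); d=(P[0]+P[1]-P[2]-P[3])/2
    print(P.round(1).tolist(),"center",m.round(1),"cab",((m-O)@ex).round(1),((m-O)@ey).round(1),"width",np.linalg.norm(d).round(1),"yaw",np.degrees(np.arctan2(d[1],d[0])).round(1))
print(readout.get_state()["tool_pos"])
E
```

```text
[[556.9, 19.8], [562.7, 19.4], [555.0, -14.9], [561.2, -14.9]] center [558.9   2.4] cab 37.3 -32.9 width 34.5 yaw 87.1
[[557.6, 20.1], [563.4, 20.1], [555.8, -15.6], [560.9, -15.6]] center [559.4   2.2] cab 37.8 -33.0 width 35.7 yaw 86.6
[538.32011173  -6.81721481 239.83561276]
```

```bash
python3 -m pendant '[{"hand":0.4,"delta_pos":[10,20.5,0],"turn":0},{"hand":0.4,"delta_pos":[10,20.5,20],"turn":0},{"hand":0.4,"delta_pos":[10,20.5,50],"turn":0},{"hand":0.4,"delta_pos":[10,20.5,80],"turn":0},{"hand":0.4,"delta_pos":[10,20.5,100],"turn":0},{"hand":0.4,"delta_pos":[10,20.5,110],"turn":0},{"hand":0.4,"delta_pos":[10,20.5,110],"turn":0},{"hand":0.4,"delta_pos":[10,20.5,110],"turn":0}]'
python3 - <<'E'
from h import *
f=eyes.grab_frame("wrist"); cv2.imwrite("pics/w10.png",f[:,:,::-1])
s=readout.get_state(); p=s["tool_pos"]; print(p)
c=cam("wrist"); print(proj(c,[559.1,2.3,99]),proj(c,[p[0],p[1],99]))
E
```

```text
time_s: 11.52
tool_pos: [559.5, 1.8, 130.0]
ee_rot: [-0.0, 0.726, 0.687, -0.0]
ft_force: [0.5, 0.4, 0.2]
width: 0.405
[560.45485503   1.74675457 131.1228721 ]
[277.02233629 230.19346913] [279.18440294 230.88587801]
```

View pics/w10.png

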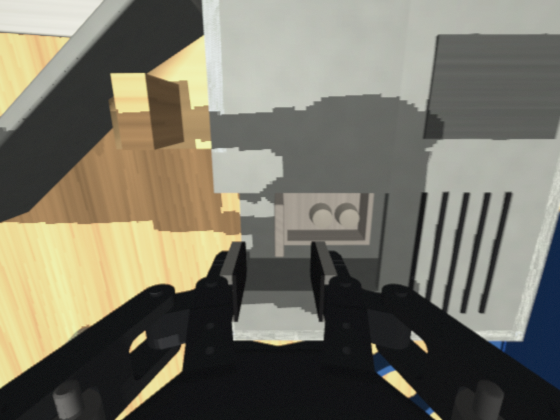

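Tab at (280,225), centred between the fingers. Descend and close.

```bash
python3 -m pendant '[{"hand":0.4,"delta_pos":[0,0,20],"turn":0},{"hand":0.4,"delta_pos":[0,0,45],"turn":0},{"hand":0.4,"delta_pos":[0,0,63],"turn":0},{"hand":0.4,"delta_pos":[0,0,63],"turn":0},{"hand":0.2,"delta_pos":[0,0,63],"turn":0},{"hand":0,"delta_pos":[0,0,63],"turn":0},{"hand":0,"delta_pos":[0,0,63],"turn":0},{"hand":0,"delta_pos":[0,0,63],"turn":0}]'
python3 -m pendant '[{"hand":0,"delta_pos":[0,0,0],"turn":0},{"hand":0,"delta_pos":[0,0,0],"turn":0},{"hand":0,"delta_pos":[0,0,0],"turn":0},{"hand":0,"delta_pos":[0,0,0],"turn":0},{"hand":0,"delta_pos":[0,0,-2],"turn":0},{"hand":0,"delta_pos":[0,0,-5],"turn":0},{"hand":0,"delta_pos":[0,0,-8],"turn":0},{"hand":0,"delta_pos":[0,0,-8],"turn":0}]'
python3 - <<'E'
from h import *
f=eyes.grab_frame("wrist"); cv2.imwrite("pics/w11.png",f[:,:,::-1])
print(readout.get_state()["tool_pos"])
E
```

```text
time_s: 12.23
tool_pos: [561.3, 1.7, 69.3]
ee_rot: [0.001, 0.726, 0.687, 0.001]
ft_force: [-0.8, -0.1, 5.5]
width: 0.058
time_s: 12.9
tool_pos: [559.6, 1.8, 75.3]
ee_rot: [0.0, 0.726, 0.687, 0.0]
ft_force: [1.3, -0.7, -2.3]
width: 0.063
[559.4609619    1.79720613  74.99393107]
```

View pics/w11.png

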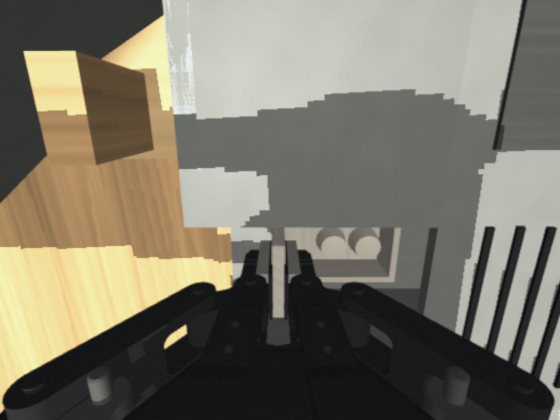

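```bash
python3 -m pendant '[{"hand":0,"delta_pos":[-1,-6,-2],"turn":0},{"hand":0,"delta_pos":[-3,-16,-2],"turn":0},{"hand":0,"delta_pos":[-5,-28,-2],"turn":0},{"hand":0,"delta_pos":[-6,-41,-2],"turn":0},{"hand":0,"delta_pos":[-6,-54,-2],"turn":0},{"hand":0,"delta_pos":[-6,-67,-2],"turn":0},{"hand":0,"delta_pos":[-6,-78,-2],"turn":0},{"hand":0,"delta_pos":[-6,-84,-2],"turn":0}]'
python3 - <<'E'
from h import *
f=eyes.grab_frame("side"); crop(f[:,:,::-1],200,120,190,150,4,"pics/c13.png")
E
```

```text
time_s: 13.62
tool_pos: [472.5, 0.5, 76.2]
ee_rot: [-0.001, 0.726, 0.687, -0.001]
ft_force: [0.4, -0.9, -2.4]
width: 0.06
```

View pics/c13.png

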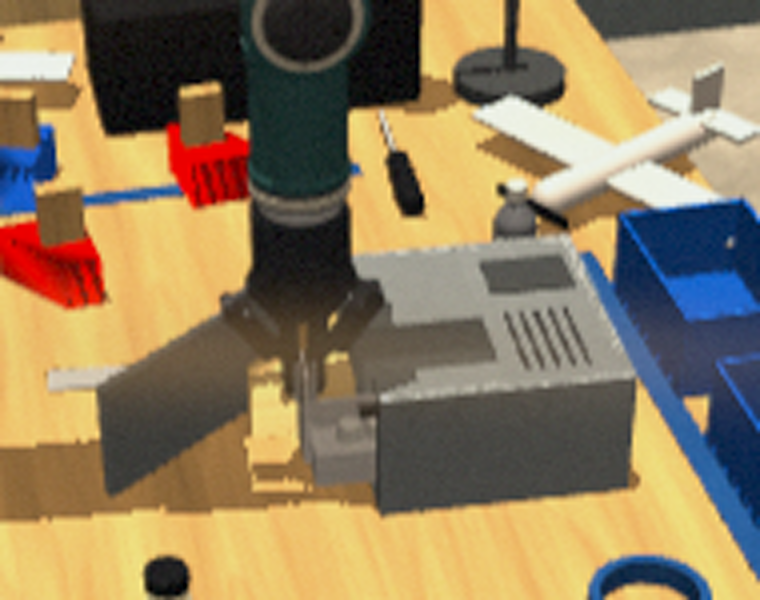

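```bash
python3 -m pendant '[{"hand":0,"delta_pos":[0,-10,0],"turn":0},{"hand":0,"delta_pos":[0,-22,0],"turn":0},{"hand":0,"delta_pos":[0,-34,0],"turn":0},{"hand":0,"delta_pos":[-2,-44,-4],"turn":0},{"hand":0,"delta_pos":[-8,-48,-14],"turn":0},{"hand":0,"delta_pos":[-18,-48,-28],"turn":0},{"hand":0,"delta_pos":[-32,-48,-42],"turn":0},{"hand":0,"delta_pos":[-50,-48,-52],"turn":0}]'
```

```text
time_s: 14.33
tool_pos: [424.9, -47.2, 130.8]
ee_rot: [0.001, 0.726, 0.688, 0.001]
ft_force: [0.4, -0.1, -2.1]
width: 0.059
```

```bash
python3 -m pendant '[{"hand":0,"delta_pos":[-22,2,-3],"turn":0},{"hand":0,"delta_pos":[-50,5,-5],"turn":0},{"hand":0,"delta_pos":[-80,7,-5],"turn":0},{"hand":0,"delta_pos":[-110,10,-5],"turn":0},{"hand":0,"delta_pos":[-140,13,-5],"turn":0},{"hand":0,"delta_pos":[-170,16,-5],"turn":0},{"hand":0,"delta_pos":[-200,19,-5],"turn":0},{"hand":0,"delta_pos":[-228,21,-5],"turn":0}]'
python3 -m pendant '[{"hand":0,"delta_pos":[-22,2,0],"turn":0},{"hand":0,"delta_pos":[-38,3,0],"turn":0},{"hand":0,"delta_pos":[-47,4,0],"turn":0},{"hand":0,"delta_pos":[-47,4,10],"turn":0},{"hand":0,"delta_pos":[-47,4,25],"turn":0},{"hand":0,"delta_pos":[-47,4,35],"turn":0},{"hand":0,"delta_pos":[-47,4,35],"turn":0},{"hand":0,"delta_pos":[-47,4,35],"turn":0}]'
python3 - <<'E'
from h import *
c=cam("wrist");np.savez("w12.npz",K=c[0],o=c[1],R=c[2])
print(readout.get_state()["tool_pos"])
f=eyes.grab_frame("wrist"); cv2.imwrite("pics/w12.png",f[:,:,::-1])
f=eyes.grab_frame("side"); crop(f[:,:,::-1],200,160,190,200,3,"pics/c14.png")
E
```

```text
time_s: 15.0
tool_pos: [432.8, -277.9, 134.8]
ee_rot: [0.001, 0.726, 0.687, 0.0]
ft_force: [0.9, -0.2, -2.3]
width: 0.057
time_s: 15.67
tool_pos: [433.4, -321.0, 97.3]
ee_rot: [-0.002, 0.726, 0.688, -0.0]
ft_force: [-1.2, -1.2, -1.5]
width: 0.059
[ 433.40044308 -320.98104339   97.34735964]
```

View pics/w12.png

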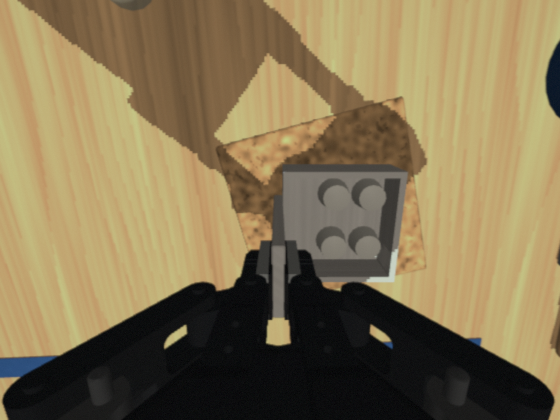

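View pics/c14.png

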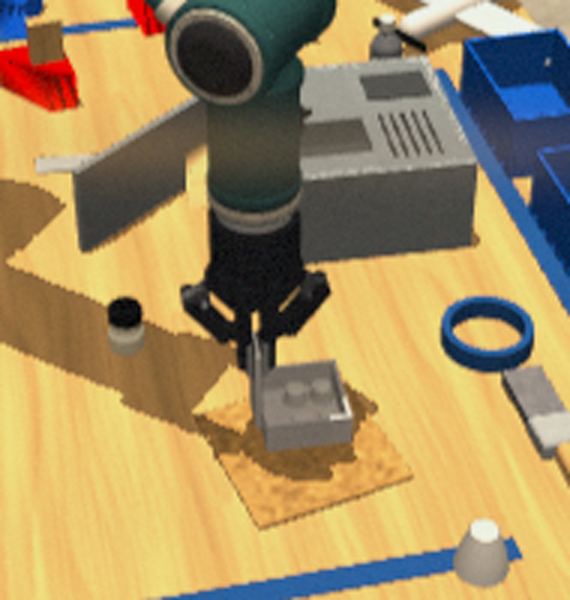

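```bash
python3 - <<'E'
from h import *
c=load("w12.npz")
P=[onz(c,p,6)[:2] for p in((219,147),(404,98),(427,267))]; print([p.round(1) for p in P],"diag mid",(P[0]+P[2])/2,np.linalg.norm(P[0]-P[1]),np.linalg.norm(P[1]-P[2]))
Q=[onz(c,p,66)[:2] for p in((284,170),(407,172),(392,281))]; print([p.round(1) for p in Q],np.linalg.norm(Q[0]-Q[1]),np.linalg.norm(Q[1]-Q[2]),(Q[0]+Q[2])/2)
E
```

```text
[array([ 388.5, -271.3]), array([ 531.7, -242.6]), array([ 561.6, -386.2])] diag mid [ 475.06346708 -328.72325342] 146.0447463078069 146.719040030314
[array([ 438.2, -281.7]), array([ 511.9, -286.9]), array([ 507. , -360.7])] 73.84752463686648 74.03493773776647 [ 472.61486677 -321.20997833]
```

```bash
python3 -m pendant '[{"hand":0,"delta_pos":[-2,1,4],"turn":0},{"hand":0,"delta_pos":[-4.5,2,9],"turn":0},{"hand":0,"delta_pos":[-4.5,2,14],"turn":0},{"hand":0,"delta_pos":[-4.5,2,19],"turn":0},{"hand":0,"delta_pos":[-4.5,2,22],"turn":0},{"hand":0,"delta_pos":[-4.5,2,24],"turn":0},{"hand":0,"delta_pos":[-4.5,2,25],"turn":0},{"hand":0,"delta_pos":[-4.5,2,25],"turn":0}]'
python3 -m pendant '[{"hand":0,"delta_pos":[0,0,0.3],"turn":0},{"hand":0,"delta_pos":[0,0,0.6],"turn":0},{"hand":0,"delta_pos":[0,0,1],"turn":0},{"hand":0,"delta_pos":[0,0,1.3],"turn":0},{"hand":0,"delta_pos":[0,0,1.6],"turn":0},{"hand":0,"delta_pos":[0,0,2],"turn":0},{"hand":0,"delta_pos":[0,0,2],"turn":0},{"hand":0,"delta_pos":[0,0,2],"turn":0}]'
```

```text
time_s: 16.43
tool_pos: [435.9, -327.2, 73.4]
ee_rot: [-0.0, 0.726, 0.687, -0.0]
ft_force: [0.0, 0.8, -2.1]
width: 0.058
time_s: 17.1
tool_pos: [436.1, -327.4, 71.8]
ee_rot: [-0.0, 0.726, 0.687, 0.0]
ft_force: [0.1, 0.4, -2.0]
width: 0.054
```

```bash
python3 -m pendant '[{"hand":0,"delta_pos":[0,0,0.4],"turn":0},{"hand":0,"delta_pos":[0,0,0.8],"turn":0},{"hand":0,"delta_pos":[0,0,1.2],"turn":0},{"hand":0,"delta_pos":[0,0,1.6],"turn":0},{"hand":0,"delta_pos":[0,0,2],"turn":0},{"hand":0,"delta_pos":[0,0,2.4],"turn":0},{"hand":0,"delta_pos":[0,0,2.4],"turn":0},{"hand":0,"delta_pos":[0,0,2.4],"turn":0}]'
```

```text
time_s: 17.77
tool_pos: [436.1, -327.4, 69.5]
ee_rot: [-0.0, 0.726, 0.687, -0.0]
ft_force: [-0.0, 1.1, -1.5]
width: 0.06
```

```bash
python3 -m pendant '[{"hand":0,"delta_pos":[0,0,0.3],"turn":0},{"hand":0,"delta_pos":[0,0,0.6],"turn":0},{"hand":0,"delta_pos":[0,0,0.9],"turn":0},{"hand":0,"delta_pos":[0,0,1.2],"turn":0},{"hand":0,"delta_pos":[0,0,1.4],"turn":0},{"hand":0,"delta_pos":[0,0,1.4],"turn":0},{"hand":0,"delta_pos":[0,0,1.4],"turn":0},{"hand":0,"delta_pos":[0,0,1.4],"turn":0}]'
```

```text
time_s: 18.43
tool_pos: [436.0, -327.4, 69.4]
ee_rot: [-0.0, 0.726, 0.687, -0.0]
ft_force: [-4.8, 3.0, 8.1]
width: 0.056
```

```bash
python3 -m pendant '[{"hand":0,"delta_pos":[0,0,-0.8],"turn":0},{"hand":0,"delta_pos":[0,0,-0.8],"turn":0},{"hand":0.1,"delta_pos":[0,0,-0.8],"turn":0},{"hand":0.2,"delta_pos":[0,0,-0.8],"turn":0},{"hand":0.35,"delta_pos":[0,0,-0.8],"turn":0},{"hand":0.4,"delta_pos":[0,0,-0.8],"turn":0},{"hand":0.4,"delta_pos":[0,0,-0.8],"turn":0},{"hand":0.4,"delta_pos":[0,0,-0.8],"turn":0}]'
python3 -m pendant '[{"hand":0.4,"delta_pos":[0,0,-10],"turn":0},{"hand":0.4,"delta_pos":[0,0,-30],"turn":0},{"hand":0.4,"delta_pos":[0,0,-60],"turn":0},{"hand":0.4,"delta_pos":[0,0,-95],"turn":0},{"hand":0.4,"delta_pos":[0,0,-130],"turn":0},{"hand":0.4,"delta_pos":[0,0,-160],"turn":0},{"hand":0.4,"delta_pos":[-20,0,-175],"turn":0},{"hand":0.4,"delta_pos":[-40,0,-180],"turn":0}]'
python3 -m pendant '[{"hand":0.4,"delta_pos":[-20,0,0],"turn":0},{"hand":0.4,"delta_pos":[-50,0,0],"turn":0},{"hand":0.4,"delta_pos":[-60,0,0],"turn":0},{"hand":0.4,"delta_pos":[-60,0,0],"turn":0},{"hand":0.4,"delta_pos":[-60,0,0],"turn":0},{"hand":0.4,"delta_pos":[-60,0,0],"turn":0},{"hand":0.4,"delta_pos":[-60,0,0],"turn":0},{"hand":0.4,"delta_pos":[-60,0,0],"turn":0}]'
python3 - <<'E'
from h import *
c=cam("wrist");np.savez("w13.npz",K=c[0],o=c[1],R=c[2])
for n in("wrist","side","scene"):
    f=eyes.grab_frame(n); cv2.imwrite(f"pics/{n}13.png",f[:,:,::-1])
E
```

```text
time_s: 19.1
tool_pos: [436.1, -327.4, 68.7]
ee_rot: [-0.0, 0.726, 0.687, -0.0]
ft_force: [0.7, 0.2, 1.0]
width: 0.399
time_s: 19.77
tool_pos: [435.9, -368.7, 254.9]
ee_rot: [0.004, 0.726, 0.688, 0.0]
ft_force: [0.1, -0.7, 0.3]
width: 0.403
time_s: 20.43
tool_pos: [430.8, -426.1, 248.8]
ee_rot: [-0.0, 0.726, 0.688, 0.0]
ft_force: [0.4, -0.4, -0.6]
width: 0.4
```

View pics/wrist13.png

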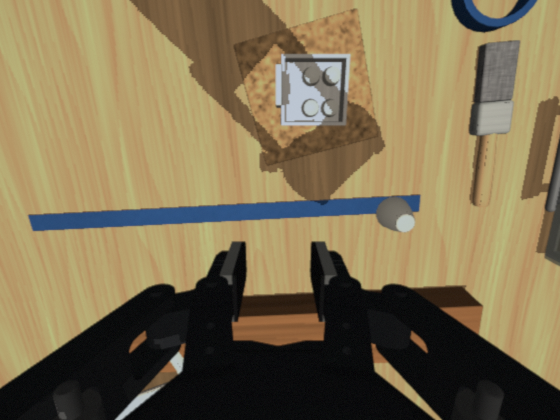

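View pics/side13.png

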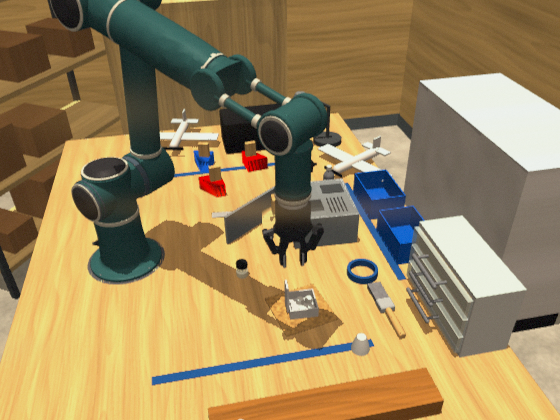

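View pics/scene13.png

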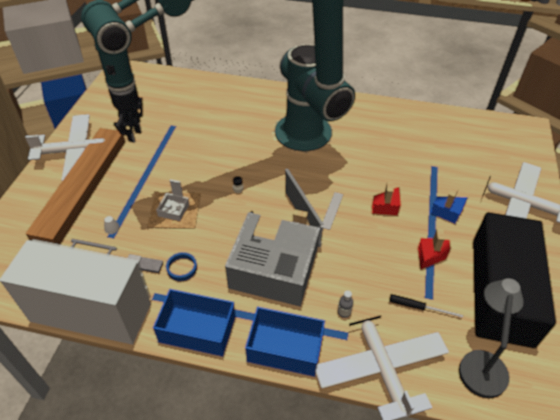

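```bash
python3 - <<'E'
from h import *
c=load("w13.npz")
m=np.array([onz(c,p,6)[:2] for p in((234,45),(357,9),(383,143),(263,169))]); p=np.array([onz(c,q,36)[:2] for q in((283,55),(350,54),(348,125),(281,125))])
print("mat",m.mean(0),"pan",p.mean(0),"pan-mat",p.mean(0)-m.mean(0),np.linalg.norm(p-np.roll(p,1,0),axis=1).round(0))
crop(cv2.imread("pics/scene13.png"),215,160,130,110,6,"pics/c15.png")
E
```

```text
mat [ 473.94867067 -333.45332218] pan [ 478.00369283 -330.62295612] pan-mat [4.05502216 2.83036606] [75. 74. 76. 79.]
```

View pics/c15.png

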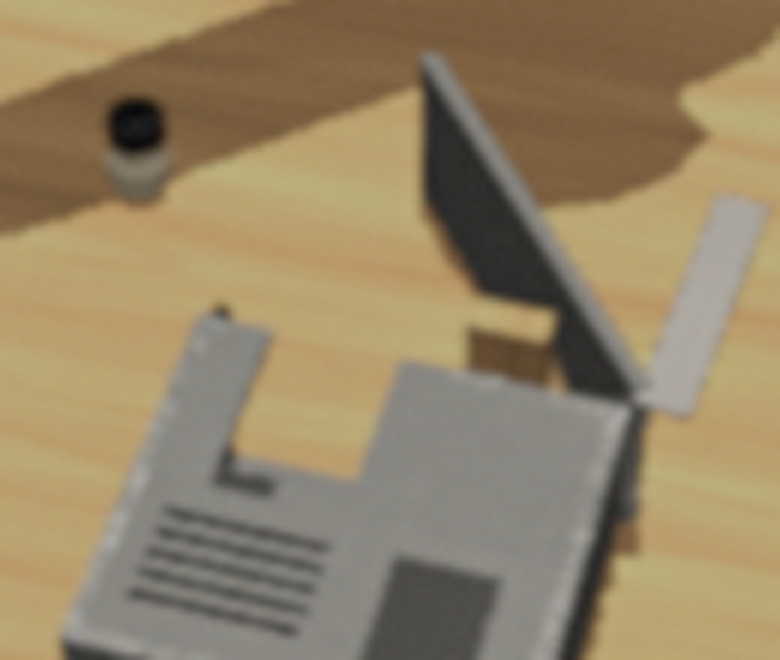

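The pan sits about 5 mm from the mat's centre, the door is still propped, and the neighbouring objects are unmoved. Handing in.

```bash
python3 -c "
from workcell import workorder,readout
print(readout.get_state()['time_s']); print(workorder.job_done())"
```

```text
20.5833
the job is handed in; nothing more can be done
None
```

I pried the door open with the plain wooden wedge and left it propped by the wedge alone. I then took the pan out level by its tab, set it on the cork mat and handed the job in at 20.6 s.

- **Door:** after I let go of the wedge, I measured the door at about 0.86 rad (49°), above the 40° asked. It was still open in the last pictures. I estimate the wedge's thin end is about 10 mm short of the hinge, from the tool position, because the door hid the tip. The flat back pressed against the panel as I set the wedge down.
- **Pan:** it stands on the mat. One last wrist view put it about 5 mm from the mat's middle. The views disagree on where that middle is by up to about 6 mm, and by the other views the pan was 1–3 mm off. When I lowered it, the force peaked at about 10 N after contact.
- **Everything else:** I moved nothing else, and the last pictures show no change. I checked the jar and rule near the door by eye and did not re-measure them. The highest reported force was about 17 N, while setting the wedge down; I only read forces at the end of each move.

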